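# Plug the bores of two machined housings

### The job

Close both open aluminium housings against swarf: set the large cream plastic plug in the large bore and the small plug in the small bore, each pushed fully home, upright, with its flange flat on the housing's top face. Lower the plugs in rather than dropping them, keep the housings standing where they are, leave the already plugged housing, the spanner and the brush alone, and let go.

Things in the scene. Friction and masses are not known exactly. Their poses are not given: they have to be found in the camera images.
- large_housing: Loose open aluminium housing, a square block 80 x 80 mm and 85 mm high standing upright on the table, with a smooth straight round bore of 56 mm diameter right through it from top to bottom; about 0.9 kg. Origin: centre of the underside; x, y square to its sides, z up along the bore. Its yaw varies; left and right places are swapped at random.
- large_mouth (a point): Centre of the large housing's bore mouth, level with its top face, 85 mm above its origin; axes as the housing.
- large_plug: Cream-white hard-plastic plug, 74 mm tall, about 130 g (x 0.7 to 1.4), standing on its narrow end: tapered body 32 mm long, 42 mm diameter at the foot widening to 52 mm; flange 68 mm diameter, 6 mm thick; plain round grip stem 32 mm diameter, 36 mm high. Origin: centre of the foot; z up the stem (stem from z = 38 to 74 mm). Round: yaw is free.
- large_seat (a point): Centre of the underside of the large plug's flange, 32 mm above the plug's origin; meets the large bore mouth when fully home; axes as the plug.
- small_housing: Loose open aluminium housing, a square block 64 x 64 mm and 85 mm high standing upright on the table, with a smooth straight round bore of 40 mm diameter right through it from top to bottom; about 0.65 kg. Origin: centre of the underside; x, y square to its sides, z up along the bore. Its yaw varies; left and right places are swapped at random.
- small_mouth (a point): Centre of the small housing's bore mouth, level with its top face, 85 mm above its origin; axes as the housing.
- small_plug: Cream-white hard-plastic plug, 74 mm tall, about 60 g (x 0.7 to 1.4), standing on its narrow end: tapered body 32 mm long, 28 mm diameter at the foot widening to 36.5 mm; flange 50 mm diameter, 6 mm thick; plain round grip stem 24 mm diameter, 36 mm high. Origin: centre of the foot; z up the stem (stem from z = 38 to 74 mm). Round: yaw is free.
- small_seat (a point): Centre of the underside of the small plug's flange, 32 mm above the plug's origin; meets the small bore mouth when fully home; axes as the plug.
- capped_housing: Bystander: loose housing 80 x 80 x 85 mm like the large one, already closed with a cream plug (flange and stem stand 42 mm above its top face, 127 mm overall), beyond the open ones. Origin: centre of the underside, z up.
- spanner: Bystander: steel spanner, 200 mm long, lying flat on the table to the robot's right. Origin: its underside near the middle, x along its length.
- brush: Bystander: bench brush, 200 mm long, lying on the table to the robot's left. Origin: its underside near the middle, x along its length.
Mind the look-alikes: they are no part of the job. Leave any brown or purple look-alike of the large_plug alone.

How it is judged:
By the outcome, as a careful person would: the job done as asked, in the order asked, and still so for the second after the job is handed in, with the robot touching nothing.
It also fails if it takes over 54 s, if anything falls off the work surface, if the arm or the gripper's body presses on something with over 40 N, if the wrist force passes 120 N, or if a joint passes its speed limit or range.

### The arm

A 6-joint arm with a two-finger parallel gripper is mounted at the origin on the work surface. World frame = base frame: x ahead of the robot, y to its left, z up, the work surface at z = 0. Lengths are in m, angles in degrees, forces in N, time in s.
With the tool pointing down it reaches from about 0.375 to 0.75 m from the base axis. Payload 9 kg.
Tool frame: the origin (TCP) lies where the fingers leave the gripper's body, on its centre line; the fingertips stand 73 mm ahead of it and the grasp point (between the pads) lies 54 mm ahead of it (robot.tip_reach is the distance from the TCP to the fingertips, in m); z points along the fingers, y is the line along which they close (so a half turn about z gives the same grasp; the last joint's range is limited). The gripper opens to 85 mm and grips with 20 to 120 N. Pads are 22 mm wide; open, the fingers measure 114 mm over their backs; the gripper's body (76 mm by 85 mm) begins 54 mm behind the grasp point. The pads swing forward as they close: fully open they stand 13 mm farther back than shut.
Start: joints at [-89.25, 5.964, 5.575, 89.605, 0, 77.527], TCP at [0.137, -0.584, 0.304] pointing down, gripper open.
Joint ranges: [-171.21, 171.21], [-48.23, 106.86], [-62.78, 66.21], [-105.2, 120.99], [-86.42, 89.51], [-180, 180]. Speed limits (degrees/s): [127.2, 127.2, 147.25, 180, 180, 180].

### API

Orientations are given as [roll, pitch, yaw] about the fixed x, y, z axes, in that order (R = Rz(yaw) Ry(pitch) Rx(roll)).
In Python, from plant import robot gives the robot as it stands. Calls block until the motion is done:
- robot.move_pose(position, orientation): joint-space move of the TCP to a pose.
- robot.line_to(position, vel=0.15, rotation=None, guard=None): straight line of the TCP; rotation=None keeps the orientation; vel is the mean speed in m/s. With guard (N) it stops when the force on the tool has changed by that much, and returns True; else False.
- robot.goto_joints(angles): joint-space move.
- robot.set_gripper(opening): finger opening in m; the grip force is fixed at half the most; returns when the fingers have stopped.
- robot.pause(seconds).
- robot.ik(position, orientation): joint angles nearest the present ones, or None.
- robot.observe(): the state.
- robot.grab_frame(name): name is "side" or "top"; returns the picture (400x640x3 uint8, blue, green, red); there is no depth.
- robot.get_calibration(name): a dict with "vertical_fov" (degrees; the focal length in pixels is half the picture's height over the tangent of half this angle, whatever the lens; pixels are square), "cx", "cy" (the principal point, pixels), "k1" (the pictures are not rectified: a ray, as slopes to the right and down, at radius r is drawn at 1 + k1 r^2 times it, then the intrinsics apply), "rvec" (rotation vector, rad) and "tvec" (3), from world to camera coordinates, as OpenCV has them. Camera axes: x right, y down, z forward; pixel columns grow to the right and rows downward; lengths in m; the calibration is good to about 2 mm. A picture is of the moment at which its call begins. get_calibration takes no time and is no camera call.
A pose or a line that the arm cannot do raises robot.IKError and nothing moves.
- robot.job_done(): hands the job in; it is judged then, once.
The state is a dict: "time": time; "q": joint angles; "qvel": joint speeds; "joint_torque": joint torques, N m; "tool_pos": TCP position; "tcp_rot": TCP orientation; "ft_force": force on the tool from outside, world axes, zero at the start; "torque": the same for the moment, N m; "gripper_width": finger opening in m; "gripper_force": force on a finger pad.
Only numpy, scipy, OpenCV 4.12 (cv2) and the standard library are available. Lean on these libraries where they do the work, as an engineer would, in place of code of your own. Each camera call takes 0.05 s, during which the arm holds its last target. There are 200 camera calls.

## Working session

There is one attempt and no reset: what is moved stays moved. The work goes in short steps, each a Python script; the robot and the scene stay as the last script left them, time stands still between calls to the robot, and variables do not carry over. Pictures are saved under pics/ and viewed, at most 10 in all, crops included, and the job is handed in when it is done.

```bash
mkdir -p pics; ls; python3 - <<'E'
from plant import robot
import cv2
for n in("side","top"):
    cv2.imwrite(f"pics/{n}0.png",robot.grab_frame(n)); print(n,robot.get_calibration(n))
print(robot.observe())
E
```

```text
pics
side {'vertical_fov': 54.01054114599242, 'cx': 319.5156648360075, 'cy': 200.01148544944323, 'k1': 0.027522148336857115, 'rvec': array([ 0.25920951, -2.79305418,  1.27300051]), 'tvec': array([0.57246946, 0.11468436, 1.06062135])}
top {'vertical_fov': 55.948702893952124, 'cx': 328.71496079012087, 'cy': 199.72071950379106, 'k1': -0.062079726126355025, 'rvec': array([ 2.1861872 , -2.14670798,  0.11459241]), 'tvec': array([-0.00940806,  0.5857911 ,  0.98625057])}
{'time': 0.1, 'q': array([-8.92504105e+01,  5.99502584e+00,  5.53322326e+00,  8.96047304e+01,
        1.00176531e-03,  7.75270687e+01]), 'qvel': array([ 0.03573576, -0.06990256,  0.18343193, -0.03179926,  0.11725283,
        0.00494714]), 'joint_torque': array([ 5.86830574e-03, -5.58210254e+01,  5.04718530e+01,  1.32941568e-02,
       -2.59532017e-04,  3.18637468e-06]), 'tool_pos': array([ 0.13725436, -0.58388099,  0.30321819]), 'tcp_rot': array([-1.79935254e+02, -1.53478100e-02,  1.32225116e+01]), 'ft_force': array([ 0.34858881,  0.02772709, -0.50838118]), 'torque': array([-0.02527579, -0.02395715, -0.02500897]), 'gripper_force': 0.0, 'gripper_width': 0.08558793206740622}
```

View pics/side0.png

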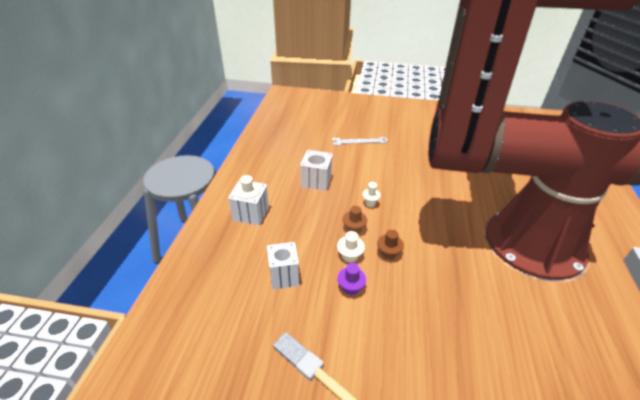

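View pics/top0.png

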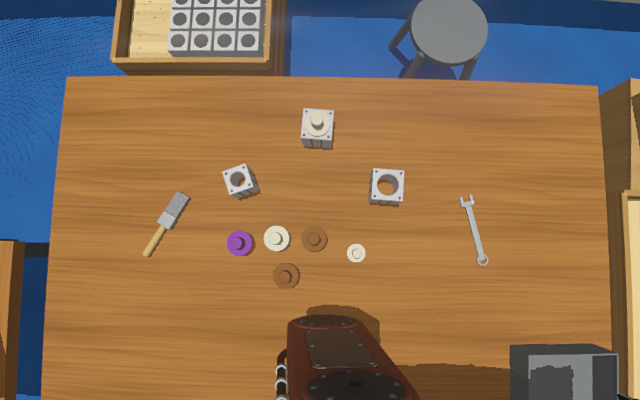

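The side and top views both show everything. In the top view the large plug is near (276,238), the small plug near (356,253), the small housing at (240,181) and the large housing at (387,186). The look-alikes are purple and brown. I'll enlarge both views for measurement.

```bash
python3 - <<'E'
import cv2
def crop(src,dst,x,y,w,h,s):
    im=cv2.imread(src)[y:y+h,x:x+w]; im=cv2.resize(im,None,fx=s,fy=s,interpolation=cv2.INTER_CUBIC)
    for i in range(0,w,20): cv2.putText(im,str(x+i),(i*s,10),0,.35,(0,0,255),1); cv2.line(im,(i*s,0),(i*s,h*s),(0,200,0),1) 
    for i in range(0,h,20): cv2.putText(im,str(y+i),(0,i*s+10),0,.35,(0,0,255),1); cv2.line(im,(0,i*s),(w*s,i*s),(0,200,0),1)
    cv2.imwrite(dst,im)
crop("pics/top0.png","pics/top_c.png",220,160,200,110,4)
crop("pics/side0.png","pics/side_c.png",260,145,130,150,4)
E
```

```text
(no output)
```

View pics/top_c.png

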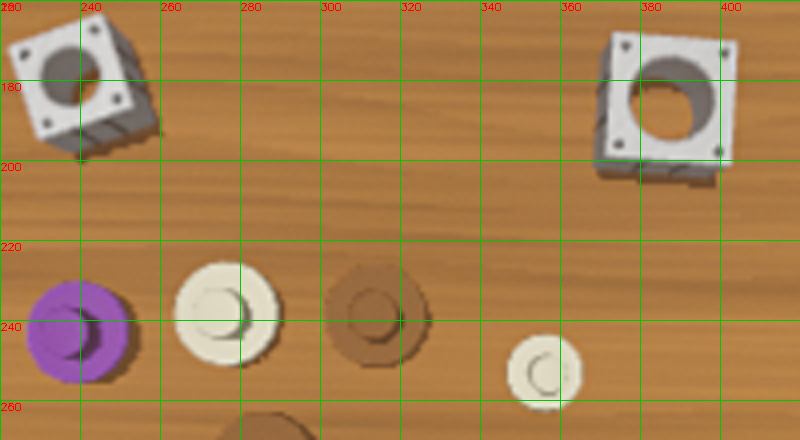

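View pics/side_c.png

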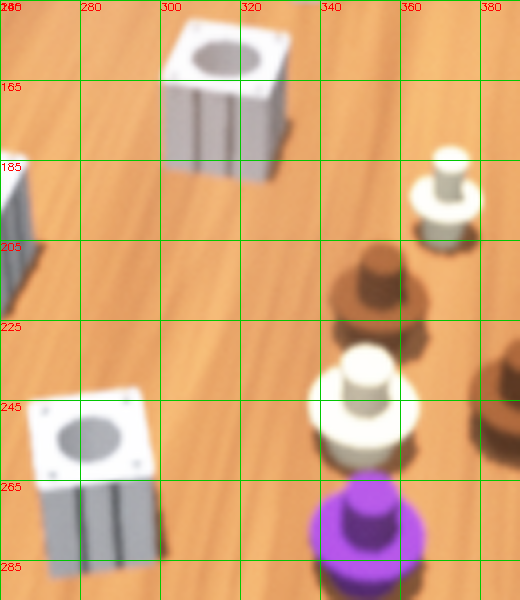

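```bash
cat > vis.py <<'E'
import numpy as np, cv2
from plant import robot
C={n:robot.get_calibration(n) for n in("side","top")}
def und(n,p):
    c=C[n]; f=200/np.tan(np.radians(c["vertical_fov"]/2))
    d=(np.array(p,float)-[c["cx"],c["cy"]])/f; s=d.copy()
    for _ in range(20): s=d/(1+c["k1"]*(s@s))
    return s
def P(n): return np.c_[cv2.Rodrigues(C[n]["rvec"])[0],C[n]["tvec"]]
def tri(s,t):
    X=cv2.triangulatePoints(P("side"),P("top"),und("side",s),und("top",t)).ravel(); return X[:3]/X[3]
def onz(n,p,z):
    M=P(n); R=M[:,:3]; o=-R.T@M[:,3]; d=R.T@np.r_[und(n,p),1]; return o+d*(z-o[2])/d[2]
E
python3 - <<'E'
from vis import *
np.set_printoptions(precision=4,suppress=True)
S=lambda u,v:(260+(u+.5)/4-.5,145+(v+.5)/4-.5); T=lambda u,v:(220+(u+.5)/4-.5,160+(v+.5)/4-.5)
for n,s,t,z in [("Lstem",(367,365),(220,314),.074),("Lflange",(364,404),(227,314),.038),("Sstem",(450.5,160.5),(548,374),.074),("Sflange",(446.5,197),(544.5,372),.038),("Lbore",(226.5,58.5),(671.5,98.5),.085),("Sbore",(89,439),(70,76.7),.085)]:
    s,t=S(*s),T(*t); print(n,tri(s,t),"at z:",onz("side",s,z)[:2],onz("top",t,z)[:2])
for c in([(8,47),(105,13),(134,107),(38,140)],[(612,32),(738,41),(731,168),(604,159)]):
    w=[onz("top",T(*p),.085)[:2] for p in c]; print(np.mean(w,0),[np.linalg.norm(w[i]-w[i-1]) for i in range(4)])
for p in [(.48,.1,.2),(.5,-.1,.2),(.6,-.1,.2),(.6,.2,.2)]:
  for y in(0,90,-90,180): print(p,y,robot.ik(p,[180,0,y]))
E
```

```text
Lstem [0.4788 0.1383 0.0722] at z: [0.4778 0.14  ] [0.4797 0.1381]
Lflange [0.4786 0.1386 0.0371] at z: [0.4773 0.1394] [0.4799 0.1386]
Sstem [ 0.4442 -0.0726  0.0731] at z: [ 0.4428 -0.0716] [ 0.4455 -0.0725]
Sflange [ 0.4439 -0.0729  0.0389] at z: [ 0.4422 -0.074 ] [ 0.4456 -0.0729]
Lbore [ 0.6216 -0.1496  0.0842] at z: [ 0.6199 -0.1483] [ 0.6229 -0.1494]
Sbore [0.6292 0.2388 0.084 ] at z: [0.6279 0.2397] [0.6301 0.2387]
[0.6303 0.238 ] [np.float64(0.06439021806140313), np.float64(0.06655633390517185), np.float64(0.06484752660367835), np.float64(0.06523584953460401)]
[ 0.6221 -0.1493] [np.float64(0.0827821530149816), np.float64(0.08182867294443757), np.float64(0.08282004621496598), np.float64(0.08169063388910967)]
(0.48, 0.1, 0.2) 0 [ -3.5585 -13.157  -23.6122  79.5448   0.     176.4415]
(0.48, 0.1, 0.2) 90 [ -3.5585 -13.157  -23.6122  79.5448   0.      86.4415]
(0.48, 0.1, 0.2) -90 [ -3.5585 -13.157  -23.6122  79.5448   0.     -93.5585]
(0.48, 0.1, 0.2) 180 [ -3.5585 -13.157  -23.6122  79.5448   0.      -3.5585]
(0.5, -0.1, 0.2) 0 [-26.0341  -9.5637 -20.4531  79.1106   0.     153.9659]
(0.5, -0.1, 0.2) 90 [-26.0341  -9.5637 -20.4531  79.1106   0.      63.9659]
(0.5, -0.1, 0.2) -90 [ -26.0341   -9.5637  -20.4531   79.1106    0.     -116.0341]
(0.5, -0.1, 0.2) 180 [-26.0341  -9.5637 -20.4531  79.1106   0.     -26.0341]
(0.6, -0.1, 0.2) 0 [-21.7641   7.7269  -3.332   78.9411   0.     158.2359]
(0.6, -0.1, 0.2) 90 [-21.7641   7.7269  -3.332   78.9411   0.      68.2359]
(0.6, -0.1, 0.2) -90 [ -21.7641    7.7269   -3.332    78.9411    0.     -111.7641]
(0.6, -0.1, 0.2) 180 [-21.7641   7.7269  -3.332   78.9411   0.     -21.7641]
(0.6, 0.2, 0.2) 0 [   6.6104   11.915     1.2944   79.3794    0.     -173.3896]
(0.6, 0.2, 0.2) 90 [ 6.6104 11.915   1.2944 79.3794  0.     96.6104]
(0.6, 0.2, 0.2) -90 [  6.6104  11.915    1.2944  79.3794   0.     -83.3896]
(0.6, 0.2, 0.2) 180 [ 6.6104 11.915   1.2944 79.3794  0.      6.6104]
```

```bash
cat > act.py <<'E'
from vis import *
np.set_printoptions(precision=4,suppress=True)
def st(tag):
    o=robot.observe(); print(tag,round(o["time"],2),o["tool_pos"],o["ft_force"],round(o["gripper_width"],4),round(o["gripper_force"],1)); return o
def pick(x,y,w,z=.117):
    robot.set_gripper(w+.028)
    robot.move_pose([x,y,.215],[180,0,180]); st("above")
    hit=robot.line_to([x,y,z],vel=.1,guard=8); print("hit",hit); 
    if hit: raise SystemExit
    robot.set_gripper(w-.006); st("grip1")
    robot.set_gripper(w+.028)
    robot.move_pose([x,y,z],[180,0,90]); robot.set_gripper(0); st("grip2")
    robot.line_to([x,y,.232],vel=.12); st("up")
def hover(x,y,name):
    robot.line_to([x,y,.232],vel=.18); robot.pause(.3); st("hover")
    cv2.imwrite(name,cv2.resize(robot.grab_frame("side")[110:310,240:440],None,fx=3,fy=3,interpolation=2))
E
python3 - <<'E'
from act import *
print(robot.ik([.479,.1384,.117],[180,0,90]),robot.ik([.4441,-.0728,.117],[180,0,180]))
pick(.4788,.1384,.032)
hover(.6215,-.1493,"pics/h1.png")
E
```

```text
[  1.0499  -8.8853 -28.6096  70.2757   0.      91.0499] [-26.0467 -18.3062 -36.6372  71.6689   0.     -26.0467]
above 3.31 [0.4791 0.1378 0.2151] [ 0.5839 -0.4578 -0.4092] 0.06 0.0
hit False
grip1 4.82 [0.4793 0.1384 0.1177] [-0.6317  0.9443  5.3647] 0.0305 59.1
grip2 6.98 [0.4789 0.1384 0.1172] [-0.0326 -0.065   1.8372] 0.0305 59.2
up 8.09 [0.4784 0.1384 0.231 ] [ 0.37    1.0833 -1.5837] 0.0305 59.3
hover 10.32 [ 0.6215 -0.149   0.2321] [ 0.1903 -0.1291 -1.0664] 0.0306 59.3
```

View pics/h1.png

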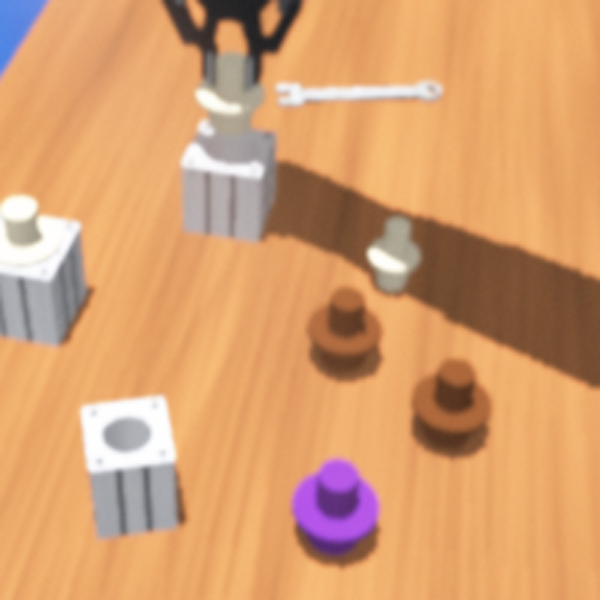

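The large plug is held upright and centred over the large bore, with its flange at about column 316 to match the bore at 316. I'll lower it with force guards next.

```bash
cat >> act.py <<'E'
def insert(x,y,w,zs=.170):
    p=np.array([x,y]); h=robot.line_to([*p,zs+.012],vel=.06,guard=8); o=st(f"mid {h}")
    z=o["tool_pos"][2]
    for k in range(14):
        z=max(z-.003,zs-.002)
        h=robot.line_to([*p,z],vel=.04,guard=12); o=st(f"{k} {h}")
        f=o["ft_force"]
        if o["tool_pos"][2]<zs+.0015 and f[2]>8 or z<=zs-.002: break
        z=o["tool_pos"][2]
        if np.hypot(*f[:2])>2.5: p=p+np.clip(f[:2]*.0002,-.001,.001)   # yield to the side force
    return p
def release(p,w):
    robot.set_gripper(w+.028); o=st("rel"); robot.line_to([*p,.24],vel=.15); st("clear")
E
python3 - <<'E'
from act import *
insert(.6215,-.1493,.032)
E
```

```text
mid False 11.36 [ 0.6217 -0.1494  0.1825] [-0.3234 -0.2974 -1.5518] 0.0308 59.3
0 False 11.61 [ 0.6215 -0.1493  0.1796] [ 0.0625 -0.44   -1.0697] 0.0304 59.3
1 False 11.86 [ 0.6214 -0.1492  0.1763] [ 0.2992  0.5217 -2.1214] 0.0305 59.3
2 False 12.11 [ 0.6213 -0.1492  0.1729] [ 0.1294  0.1394 -1.773 ] 0.0305 59.3
3 False 12.36 [ 0.6219 -0.1495  0.1704] [ 0.9323 -1.2039  2.2002] 0.0306 59.6
4 False 12.61 [ 0.6222 -0.1496  0.1696] [-1.3748  1.3529  9.4306] 0.0304 61.5
```

```bash
python3 - <<'E'
from act import *
release([.6218,-.1494],.032)
pick(.4441,-.0728,.024)
hover(.6295,.2385,"pics/h2.png")
E
```

```text
rel 13.0 [ 0.6213 -0.1492  0.1676] [ 0.3413  0.0048 -0.95  ] 0.0597 0.0
clear 13.63 [ 0.6216 -0.1493  0.2391] [-1.1542  0.5321  0.0407] 0.0597 0.0
above 15.29 [ 0.4444 -0.073   0.2152] [-0.1989  0.7309  0.3891] 0.0524 0.0
hit False
grip1 16.8 [ 0.4445 -0.073   0.1177] [-0.406   0.9487  5.4417] 0.0223 58.7
grip2 18.97 [ 0.4442 -0.0728  0.1172] [ 0.2017 -0.161   1.7855] 0.0221 58.8
up 20.07 [ 0.4438 -0.0726  0.2311] [ 0.3627  0.877  -0.5684] 0.0223 58.7
hover 22.54 [0.6295 0.2383 0.2321] [ 0.1128  0.3264 -0.5919] 0.0227 58.7
```

View pics/h2.png

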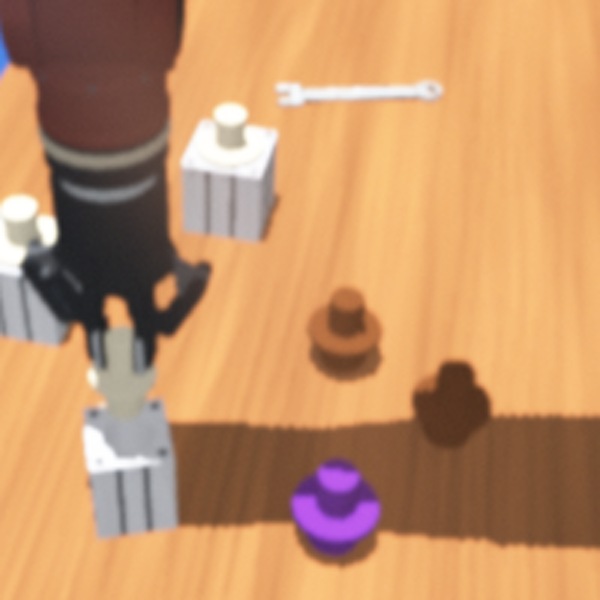

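The large plug sits flat at crop position (230,140). The small plug hangs upright over the small bore at (125,390). I'll insert it.

```bash
python3 - <<'E'
from act import *
p=insert(.6295,.2385,.024)
if robot.observe()["tool_pos"][2]<.1712:
    release(p,.024); robot.move_pose([.45,.0,.3],[180,0,90])
    robot.pause(.2); st("end")
    a=robot.grab_frame("side")[130:290,220:350]; b=robot.grab_frame("top")[95:215,200:420]
    cv2.imwrite("pics/e_s.png",cv2.resize(a,None,fx=3.7,fy=3.7,interpolation=2)); cv2.imwrite("pics/e_t.png",cv2.resize(b,None,fx=3.6,fy=3.6,interpolation=2))
E
```

```text
mid False 23.57 [0.6297 0.2386 0.1826] [ 0.8362 -0.471  -0.6311] 0.0226 58.7
0 False 23.82 [0.6295 0.2385 0.1796] [-0.1327  0.3572 -1.543 ] 0.0219 58.7
1 False 24.07 [0.6293 0.2385 0.1763] [-0.0189 -0.1002 -0.3674] 0.0222 58.7
2 False 24.32 [0.6293 0.2385 0.1729] [-0.1127  0.1158 -1.7201] 0.0223 58.7
3 False 24.57 [0.6299 0.2386 0.1704] [0.433  0.4696 2.5777] 0.0225 58.9
4 False 24.82 [0.63   0.2386 0.1701] [-3.4391 -0.9117 13.3157] 0.0223 60.1
rel 25.22 [0.6293 0.2384 0.1675] [-0.1032 -0.4957 -0.3245] 0.0521 0.0
clear 25.85 [0.6293 0.2385 0.2392] [-0.0012 -0.4175 -1.3367] 0.0522 0.0
end 27.22 [0.4504 0.0005 0.2998] [-1.0601  0.1475  0.3378] 0.0518 0.0
```

View pics/e_s.png

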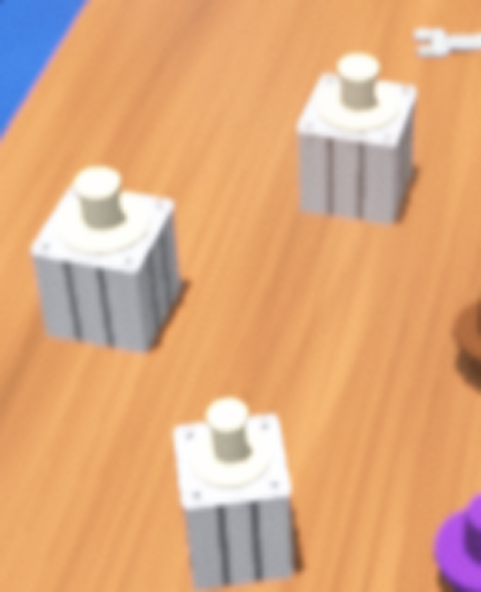

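View pics/e_t.png

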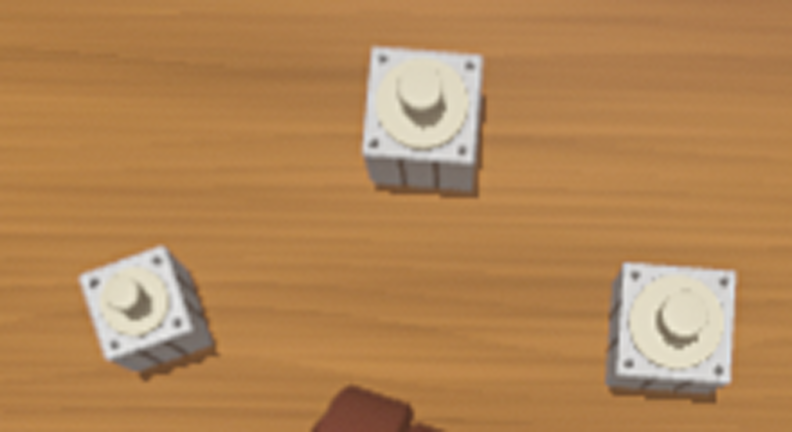

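Both plugs sit flat and centred: side crop (358,85) and (229,440), top crop (678,320) and (132,300). The housings are where they were, so I'm handing the job in.

```bash
python3 -c "
from plant import robot
print(robot.job_done())"
```

```text
the job is handed in; nothing more can be done
None
```

Both plugs are seated upright with their flanges flat on the housings, which still stand where they were; the gripper has let go, and I handed the job in at about 27 s of the 54 s allowed.

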